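# Put the caliper in its shadow tray and slide the tray home under the bar

## Robot

A 7-joint arm with a two-finger parallel gripper is mounted at the origin on a cart in front of the work surface, level with it; the furniture and walls round the work are solid. World frame = base frame: x ahead of the robot, y to its left, z up, the work surface at z = 0. Lengths are in m, angles in rad, forces in N, time in s.
With the tool pointing down it reaches from about 0.4 to 0.9 m from the base axis. Payload 5.6 kg.
Tool frame: the origin (TCP) lies midway between the tips of the shut fingers; the grasp point (between the pads) lies 19 mm behind it; y points along the fingers, z is the direction in which the jaws open and shut, and the axes are right-handed (so a half turn about y gives the same grasp; the last joint's range is limited). The gripper opens to 92 mm and grips with 3 to 60 N. Pads are 20 mm wide; open, the fingers measure 128 mm over their backs; the gripper's body (75 mm by 189 mm) begins 69 mm behind the grasp point.
Start: joints at [1.19, 0.468, -0.012, 1.603, 0.006, 1.071, -0.056], TCP at [0.215, -0.613, 0.215] pointing down, gripper open.
Joint ranges: [-2.53, 2.53], [-0.31, 2.02], [-1.57, 1.55], [0.28, 2.44], [-1.29, 4.43], [0.15, 1.84], [-2.92, 2.92]. Speed limits (rad/s): [2.57, 2.57, 3.14, 3.14, 3.14, 3.14, 3.14].

## Interface

Orientations are given as a 3x3 rotation matrix whose columns are the frame's x, y, z axes.
In Python, from station import env, effector, solver, viewer, workorder, search_frame, tip_of gives the robot as it stands. Calls block until the motion is done:
- env.reach(position, orientation): joint-space move of the TCP to a pose.
- env.movel(position, frame=None, rate=0.15): straight line of the TCP; frame=None keeps the orientation; rate is the mean speed in m/s.
- env.goto_joints(angles): joint-space move.
- effector.release() and effector.grasp(squeeze=None): open the fingers fully, or close them until they stop; squeeze is the grip in N (None keeps the last).
- env.pause(seconds).
- solver.inverse_kinematics(position, orientation): joint angles nearest the present ones, or None.
- env.sense(): the state.
- viewer.read_camera(name): name is "side" or "top"; returns (picture, depth): 400x640x3 uint8, red, green, blue; 400x640 float32, m along the optical axis (not along the pixel's ray), 0 where there is no reading.
- viewer.camera_info(name): a dict with "intrinsics" (3x3 intrinsics, pixels), "dist_coeffs" ([k1, k2, p1, p2, k3] as OpenCV has them; the pictures are not rectified), "eye" and "rotation" of the camera in the world. Camera axes: x right, y up, looking along -z (the intrinsics and any distortion apply to the point x, -y, -z); pixel columns grow to the right and rows downward; lengths in m; the calibration is good to about 2 mm. A picture is of the moment at which its call begins. camera_info takes no time and is no camera call.
A pose or a line that the arm cannot do raises env.PlanningError and nothing moves.
- workorder.finish_job(): hands the job in, once; it reports no verdict.
Trained networks look in the newest picture that a camera, given by its name, has taken for a name from the list of things; names that differ only in an ending like _2 or _b are one class to them, and where a whole thing is asked for, a point or a joint stands for the part that bears it (a point fixed in the world has none). Each returns a list of dicts, best first, with "score" (0 to 1); they miss things now and then, are a little off and sometimes report something else, mostly with a low value. They report only what shows in the picture. A call takes as long as a camera call.
- search_frame(camera, name): "at" ([x, y, z] in m, in world coordinates, good to about 4 mm: the middle of the surface that is visible of it).
- tip_of(camera, name): "at" ([x, y, z] in m, in world coordinates, good to about 4 mm: a listed point, or the origin of a listed thing).
The state is a dict: "t": time; "joint_positions": joint angles; "joint_velocities": joint speeds; "tau": joint torques, N m; "ee_pos": TCP position; "tcp_rot": TCP orientation; "wrist_force": force on the tool from outside, world axes, zero at the start; "moment": the same for the moment, N m; "gripper_width": finger opening in m.
Only numpy, scipy, OpenCV 4.12 (cv2) and the standard library are available. Lean on these libraries where they do the work, as an engineer would, in place of code of your own. Each camera call takes 0.05 s, during which the arm holds its last target.

## Task

Lay the caliper right down into its cut-out in the grey shadow tray while the tray still stands out in front of the red bar. Then push the tray straight along its rails, under the red bar, until it is fully home against the end stop, with the caliper still down in its cut-out. Leave the jar, the flat key, the screwdriver and the marker where they are.

Things in the scene. Friction and masses are not known exactly. Their poses are not given: they have to be found in the camera images.
- caliper_grip (a point): Centre of the carriage of a steel vernier caliper (52x163x11 mm, 0.17 kg, flat on the bench, nothing slides), 6 mm above its underside: grip here across x. z up, y along the beam from tail to jaw head, jaws stick out to -x. Carriage: 27 mm wide in x, y from -21 to +30 mm, 2 to 10 mm above the underside. Beam 16 mm wide, ends at y -117; head ends at y +46; jaws at y 19 to 43, out to x -38.5.
- caliper_tail (a point): Point on the caliper's beam 2 mm from its tail end, 115 mm from caliper_grip along -y (and 1.5 mm along +x), same axes, about 6 mm above the underside.
- tray: Loose grey shadow tray 132 (x) x 200 (y) x 18 mm, 0.4 kg, sliding on the bench between rails; starts 120 to 135 mm short of home. Origin: centre of underside; +x is the way to push it, away from the robot. Its caliper-shaped cut-out (blue floor) is 12 mm deep, with about 4 mm of room round the caliper; the caliper fits one way only: its x and y along tray x and y, jaws towards the robot.
- pocket_grip (a point): Where caliper_grip lies when the caliper is seated: 12 mm above the tray's underside, 6 mm above the cut-out's floor. Axes of the tray. Finger notches as deep as the cut-out lie on both sides of the carriage in x: 42 mm long in y, reaching 28 mm outwards from the carriage.
- pocket_tail (a point): Where caliper_tail lies when the caliper is seated: 115 mm from pocket_grip along the tray's -y (and 1.5 mm along +x). Axes of the tray.
- push_face (a point): Centre of the near, upright face of the tray's lip, 18 mm above the bench: push here along the tray's +x. Axes of the tray. The lip runs along the tray's near edge, 120 mm long in y, 12 mm thick, its top 36 mm above the bench. Pushing takes about 3 to 10 N.
- home_face (a point): Fixed point between the rails, 18 mm above the bench: where push_face is when the tray is home (the end stop lets it go 1 mm farther). Its x is the direction of the rails, away from the robot; z up. The rails are 14 mm high, their inner faces 103 mm either side in y; they start 130 mm before this point.
- bar_mid (a point): Middle of the underside of the fixed red bar, 24 mm above the bench; axes as home_face, which lies 24 mm nearer the robot. The bar runs along y, 12 mm wide, its top 36 mm above the bench, on posts 37 mm high, 103 to 117 mm either side. A seated caliper passes under it; one lying on the tray's deck hits it.
- sample_jar: Small white jar, 36 mm in diameter, 69 mm high, standing; origin under its centre. Leave alone.
- stand_key: Flat dark grey key with a small knob, 34 x 78 x 18 mm; origin under its centre. Leave alone.
- screwdriver: Screwdriver with red handle, 22 x 165 x 21 mm; origin under its centre, y along it. Leave alone.
- marker: White marker with black cap, 16 x 130 x 16 mm; origin under its centre, y along it. Leave alone.

How it is judged:
By the outcome, as a careful person would: the job done as asked, in the order asked, and still so for the second after the job is handed in, with the robot touching nothing.
It also fails if it takes over 48 s, if anything falls off the work surface, if the arm or the gripper's body presses on something with over 40 N, if the wrist force passes 120 N, or if a joint passes its speed limit or range.

## Working session

There is one attempt and no reset: what is moved stays moved. The work goes in short steps, each a Python script; the robot and the scene stay as the last script left them, time stands still between calls to the robot, and variables do not carry over. Pictures are saved under pics/ and viewed, and the job is handed in when it is done.

```bash
ls; mkdir -p pics; python3 - <<'E'
from station import env, effector, solver, viewer, workorder, search_frame, tip_of
import cv2, numpy as np
s=env.sense(); print(s['t'],s['ee_pos'],np.round(s['tcp_rot'],3).tolist(),s['gripper_width'])
for c in('top','side'):
    p,d=viewer.read_camera(c); cv2.imwrite(f'pics/{c}0.png',p[:,:,::-1]); np.savez(f'pics/{c}0.npz',p=p,d=d)
    print(viewer.camera_info(c))
    for n in['caliper_grip','caliper_tail','pocket_grip','pocket_tail','push_face','home_face','bar_mid','tray']:
        print(c,n,[(np.round(r['at'],4).tolist(),round(r['score'],2)) for r in tip_of(c,n)[:2]])
print(env.sense()['t'])
E
```

```text
pics
0.0 [ 0.2151558  -0.612727    0.21363276] [[-0.944, -0.001, 0.331], [-0.331, 0.002, -0.944], [0.0, -1.0, -0.002]] 0.09168323565280129
{'intrinsics': array([[464.93379542,   0.        , 314.07680559],
       [  0.        , 464.93379542, 197.67530859],
       [  0.        ,   0.        ,   1.        ]]), 'dist_coeffs': array([0.00093125, 0.        , 0.        , 0.        , 0.        ]), 'eye': array([0.25201179, 0.01054486, 1.351844  ]), 'rotation': array([[ 1.54573094e-03,  9.80904240e-01, -1.94485176e-01],
       [-9.99942991e-01, -5.38668565e-04, -1.06641809e-02],
       [-1.05653033e-02,  1.94490572e-01,  9.80847486e-01]])}
top caliper_grip [([0.6027, -0.2256, 0.0067], 0.56), ([0.5526, 0.0829, 0.0015], 0.2)]
top caliper_tail [([0.5381, -0.3256, 0.0053], 0.71)]
top pocket_grip [([0.5628, 0.1179, 0.0098], 0.61)]
top pocket_tail [([0.5831, 0.012, 0.0084], 0.62)]
top push_face [([0.488, 0.0694, 0.0152], 0.85)]
top home_face [([0.6215, 0.0972, 0.0187], 0.57)]
top bar_mid [([0.6416, 0.1037, 0.0206], 0.9)]
top tray [([0.555, 0.0798, -0.0004], 0.95)]
{'intrinsics': array([[475.8522118
[... 274 characters left out ...]
 'rotation': array([[-6.48441400e-01,  4.42936224e-01, -6.19137507e-01],
       [-7.61264263e-01, -3.78025173e-01,  5.26852627e-01],
       [-6.87449942e-04,  8.12960313e-01,  5.82318690e-01]])}
side caliper_grip [([0.596, -0.2317, 0.0053], 0.51), ([0.3809, 0.0988, 0.0005], 0.43)]
side caliper_tail [([0.5381, -0.3259, 0.005], 0.51)]
side pocket_grip [([0.5581, 0.1219, 0.0102], 0.86), ([0.4884, 0.0728, 0.0167], 0.25)]
side pocket_tail [([0.5807, 0.003, 0.014], 0.72)]
side push_face [([0.4895, 0.0725, 0.0166], 0.76), ([0.5963, -0.229, 0.003], 0.49)]
side home_face [([0.6191, 0.0934, 0.0167], 0.81)]
side bar_mid [([0.6436, 0.1005, 0.0241], 0.69)]
side tray [([0.5582, 0.0848, 0.0003], 0.86)]
0.9
```

View pics/top0.png

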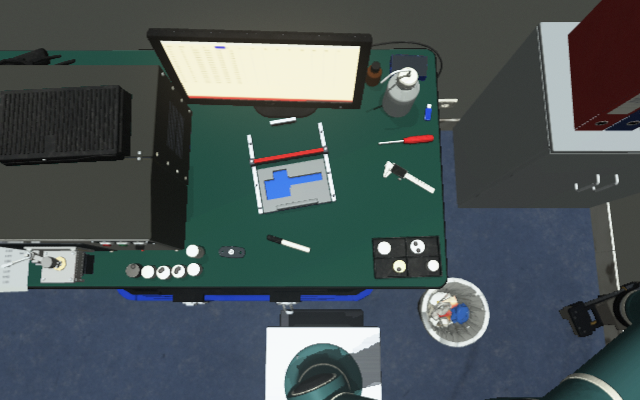

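View pics/side0.png

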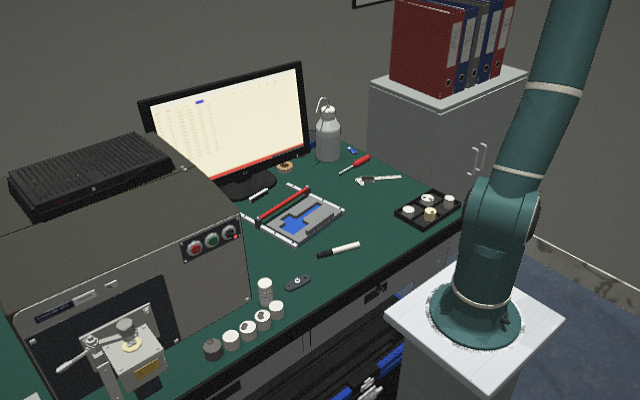

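```bash
cat > h.py <<'E'
import numpy as np, cv2
from station import env, effector, solver, viewer, workorder, search_frame, tip_of
def proj(c,P):
    i=viewer.camera_info(c); P=np.asarray(P,float).reshape(-1,3)
    q=(P-i['eye'])@i['rotation']; q=q*[1,-1,-1]
    return cv2.projectPoints(q,np.zeros(3),np.zeros(3),i['intrinsics'],i['dist_coeffs'])[0].reshape(-1,2)
def rect(c,img,x0,x1,y0,y1,z,mm=1.0):
    # rows: x decreasing downwards, cols: y decreasing rightwards
    X=np.arange(x1,x0,-mm/1000); Y=np.arange(y1,y0,-mm/1000)
    g=np.stack(np.meshgrid(X,Y,indexing='ij')+ [np.full((len(X),len(Y)),z)] if False else [*np.meshgrid(X,Y,indexing='ij'),np.full((len(X),len(Y)),z)],-1)
    m=proj(c,g).reshape(len(X),len(Y),2).astype(np.float32)
    return cv2.remap(img,m[...,0],m[...,1],cv2.INTER_CUBIC)
def frame(yaw,p):
    R=np.array([[np.cos(yaw),-np.sin(yaw),0],[np.sin(yaw),np.cos(yaw),0],[0,0,1]]); return R,np.asarray(p)
E
python3 - <<'E'
from h import *
for c in('top','side'):
    p=np.load(f'pics/{c}0.npz')['p'][:,:,::-1].copy()
    a=rect(c,p,0.50,0.66,-0.36,-0.18,0.01,.5); b=rect(c,p,0.46,0.70,-0.05,0.22,0.018,.5)
    cv2.imwrite(f'pics/{c}_cal.png',cv2.resize(a,None,fx=1.6,fy=1.6)); cv2.imwrite(f'pics/{c}_tray.png',b)
E
python3 - <<'E'
import cv2,numpy as np
a=[cv2.imread(f'pics/{c}_cal.png') for c in('top','side')];cv2.imwrite('pics/cal2.png',cv2.resize(np.hstack(a),(800,int(a[0].shape[0]*800/(2*a[0].shape[1])))))
a=[cv2.imread(f'pics/{c}_tray.png') for c in('top','side')];a=np.hstack(a);cv2.imwrite('pics/tray2.png',cv2.resize(a,(800,int(a.shape[0]*800/a.shape[1]))))
E
```

```text
(no output)
```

View pics/cal2.png

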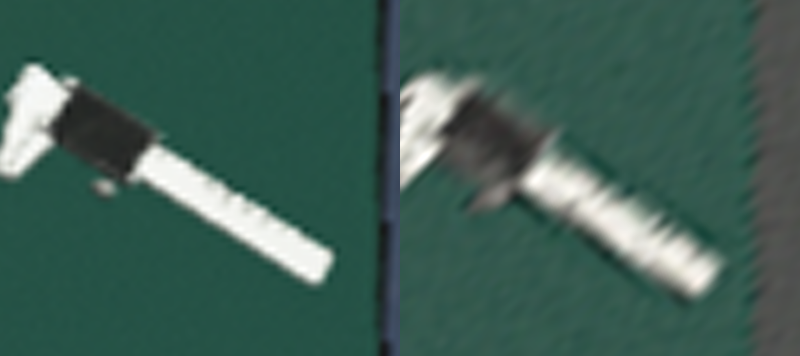

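View pics/tray2.png

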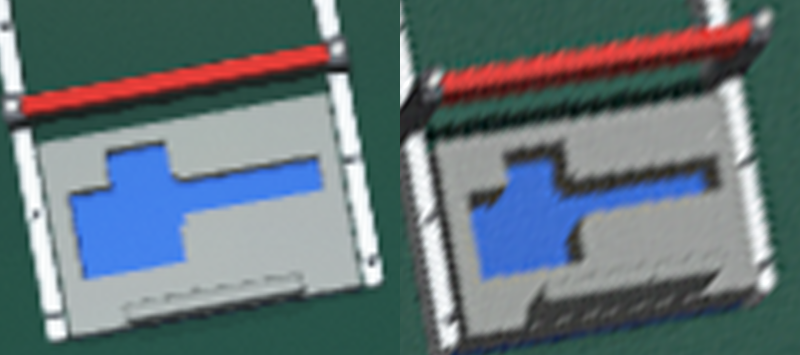

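```bash
cat > meas.py <<'E'
from h import *
def comp(mask,pt):
    n,l,st,ce=cv2.connectedComponentsWithStats(mask.astype(np.uint8),connectivity=4)
    # nearest component of decent size
    return l,st,ce
def topts(mask,x1,y1,mm):
    r,c=np.nonzero(mask); return np.c_[x1-(r)*mm/1000, y1-(c)*mm/1000]
def tray(c,p,x0=.46,x1=.70,y0=-.05,y1=.22,z=.018,seed=(.56,.12)):
    b=rect(c,p,x0,x1,y0,y1,z,.5).astype(float)
    B,G,R=b[...,0],b[...,1],b[...,2]
    # deck: grey & bright
    grey=(np.minimum(np.minimum(B,G),R)>105)&(abs(B-R)<45)
    blue=(B-R>80)
    cand=~grey
    return b,grey,blue
def pocket_pts(c,p,**k):
    b,grey,blue=tray(c,p,**k)
    n,l,st,ce=cv2.connectedComponentsWithStats((~grey).astype(np.uint8),connectivity=4)
    ids=np.bincount(l[blue&~grey],minlength=n); i=ids.argmax()
    return b,(l==i),st[i]
E
python3 - <<'E'
from meas import *
for c in('top','side'):
    p=np.load(f'pics/{c}0.npz')['p'][:,:,::-1].copy()
    b,m,st=pocket_pts(c,p); print(c,st)
    cs,_=cv2.findContours(m.astype(np.uint8),cv2.RETR_EXTERNAL,cv2.CHAIN_APPROX_NONE)
    v=b.astype(np.uint8).copy(); cv2.drawContours(v,cs,-1,(0,0,255),1); cv2.imwrite(f'pics/{c}_pk.png',v)
    P=topts(m,.70,.22,.5)
    np.save(f'pics/{c}_pk.npy',P)
    # beam channel fit: pts with y< .06 : per column extents
    for name,sel in(('chan',(P[:,1]<.065)&(P[:,1]>.015)),('',None)):
        if sel is None: break
        Q=P[sel]; ys=np.unique(np.round(Q[:,1],4)); up=[Q[abs(Q[:,1]-y)<1e-4,0].max() for y in ys]; lo=[Q[abs(Q[:,1]-y)<1e-4,0].min() for y in ys]
        print(np.polyfit(ys,up,1),np.polyfit(ys,lo,1))
    w=(P); print(P.min(0),P.max(0))
a=[cv2.imread(f'pics/{c}_pk.png') for c in('top','side')];a=np.hstack(a);cv2.imwrite('pics/pk.png',cv2.resize(a,(800,int(a.shape[0]*800/a.shape[1]))))
E
```

```text
top [   92   191   345   189 31708]
[-0.17738974  0.59614124] [-0.16522652  0.57074275]
[0.5105 0.002 ] [0.6045 0.174 ]
side [   93   190   341   191 30858]
[-0.17781578  0.59610318] [-0.17753375  0.57204697]
[0.51   0.0035] [0.605  0.1735]
```

View pics/pk.png

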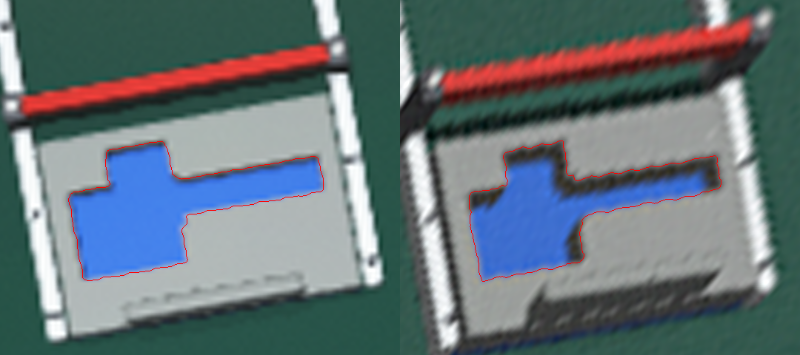

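```bash
python3 - <<'E'
from meas import *
for c in('top','side'):
    P=np.load(f'pics/{c}_pk.npy'); P=P+[-.00025,-.00025]
    for deg in(9.9,):
        a=np.radians(deg); ex=np.array([np.cos(a),np.sin(a)]); ey=np.array([-np.sin(a),np.cos(a)])
        u=P@ex; v=P@ey
        def ext(q,sel,lo,step=.001,other=None):
            o=other[sel]; q=q[sel]; k=np.round(o/step).astype(int)
            f=min if lo else max
            return np.median([f(q[k==i]) for i in np.unique(k)])
        vt,vb=v.max(),v.min()
        L=ext(v,(u<u.min()+.055)&(u>u.min()+.01),False,other=u)
        # channel
        s=(v<vb+.075)&(v>vb+.012)
        cu,cl=ext(u,s,False,other=v),ext(u,s,True,other=v)
        T=ext(v,(u<cu-.005)&(u>cl+.005),True,other=u)
        # notch top
        s=u>u.max()-.018
        nL=ext(v,s&(u<u.max()-.005),False,other=u); nR=ext(v,s&(u<u.max()-.005),True,other=u)
        nu=ext(u,(v<nL-.005)&(v>nR+.005),False,other=v)
        jl=ext(u,(v<L-.01)&(v>nR+.005),True,other=v)
        jr=ext(v,(u<jl+.03)&(u>jl+.006),True,other=u)
        print(c,'chan c',(cu+cl)/2,'w',cu-cl,'tail',T,'L',L,'notch',nL,nR,nu,'low',jl,jr,'len',L-T)
        gx=(cu+cl)/2-.0015; 
        ys=[T+.121,L-.050,(nL+nR)/2]; xs=[gx,nu-.0415,jl+.0425]
        print(' x est',np.round(xs,4),'y est',np.round(ys,4))
        g=np.mean(xs)*ex+np.mean(ys)*ey; print(' grip',g, 'from first', gx*ex+np.mean(ys[:2])*ey)
        # caliper rect
E
```

```text
top chan c 0.5745318880712335 w 0.024786878617743424 tail -0.09737691835345158 L 0.07374864347424925 notch 0.04529200483871126 0.002092407949967911 0.6148034278503033 low 0.5301792909870859 0.001846111666306283 len 0.17112556182770083
 x est [0.573  0.5733 0.5727] y est [0.0236 0.0237 0.0237]
 grip [0.56039979 0.12185146] from first [0.56042677 0.12185402]
side chan c 0.5749675189813722 w 0.023922582798369563 tail -0.09579354017677068 L 0.07512290895895961 notch 0.04570672827007751 0.004437850759025717 0.6142144596357306 low 0.5310517201248883 0.003909260869659199 len 0.1709164491357303
 x est [0.5735 0.5727 0.5736] y est [0.0252 0.0251 0.0251]
 grip [0.56038732 0.12331705] from first [0.56060166 0.12338572]
```

```bash
python3 - <<'E'
from meas import *
vs=[]
for c in('top','side'):
    p=np.load(f'pics/{c}0.npz')['p'][:,:,::-1].copy()
    x1,y1=.66,-.18
    b=rect(c,p,.50,x1,-.36,y1,.009,.5).astype(float)
    B,G,R=b[...,0],b[...,1],b[...,2]
    wh=(R>125)
    green=(G-R>22)
    n,l,st,ce=cv2.connectedComponentsWithStats(wh.astype(np.uint8))
    v=b.astype(np.uint8).copy()
    for i in range(1,n):
        if st[i,4]>600:
            P=topts(l==i,x1,y1,.5).astype(np.float32)-.00025
            print(c,st[i],P.mean(0),cv2.minAreaRect(P*1000))
            cs,_=cv2.findContours((l==i).astype(np.uint8),cv2.RETR_EXTERNAL,cv2.CHAIN_APPROX_NONE); cv2.drawContours(v,cs,-1,(0,0,255),1)
    ob=~green; n,l,st,ce=cv2.connectedComponentsWithStats(ob.astype(np.uint8))
    for i in range(1,n):
        if st[i,4]>600:
            P=topts(l==i,x1,y1,.5).astype(np.float32)-.00025
            print(c,'obj',st[i],cv2.minAreaRect(P*1000))
            cs,_=cv2.findContours((l==i).astype(np.uint8),cv2.RETR_EXTERNAL,cv2.CHAIN_APPROX_NONE); cv2.drawContours(v,cs,-1,(255,0,255),1)
    vs.append(v)
cv2.imwrite('pics/calm.png',cv2.resize(np.hstack(vs),None,fx=1.1,fy=1.1))
E
```

```text
top [   0   58   70  101 3966] [ 0.6067587  -0.19435254] ((604.7845458984375, -193.1637725830078), (27.11150360107422, 52.36603546142578), 68.19857025146484)
top [ 116  130  184  126 6790] [ 0.5637711 -0.2852547] ((563.6953125, -285.478515625), (99.06255340576172, 20.140987396240234), 60.00730514526367)
top obj [ 339    0   21  321 6023] ((579.75, -354.75), (10.0, 160.00006103515625), 90.0)
top obj [    0    58   300   199 16482] ((581.6458740234375, -257.0780029296875), (162.81619262695312, 53.41141128540039), 70.93545532226562)
side [   0   65   69  103 3800] [ 0.60611653 -0.19211616] ((604.4645385742188, -189.08509826660156), (28.361692428588867, 58.23951721191406), 62.65007400512695)
side [ 110  127  180  137 7791] [ 0.56018806 -0.28002492] ((560.1153564453125, -280.576904296875), (97.2112045288086, 23.71343231201172), 56.30992889404297)
side obj [  316     0    44   321 12747] ((579.75, -348.9999694824219), (160.00003051757812, 21.499996185302734), 0.0)
side obj [    0    62   291   207 21679] ((579.5396118164062, -252.98934936523438), (163.4822998046875, 61.50189971923828), 69.22089385986328)
```

View pics/calm.png

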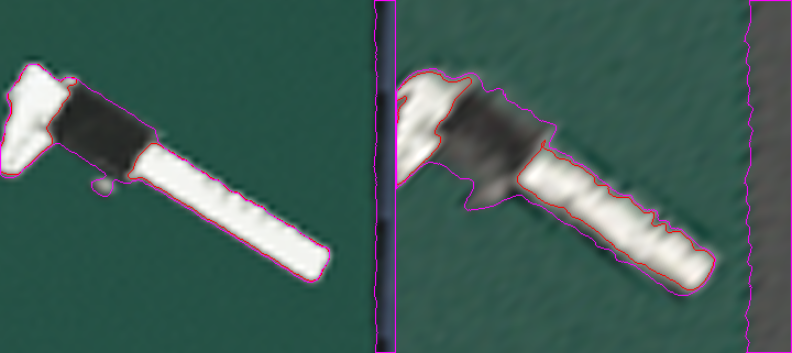

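```bash
python3 - <<'E'
from meas import *
from scipy.optimize import minimize
rects=[(-6.5,9.5,-117,-21),(-13.5,13.5,-21,30),(-13.5,9.5,30,46),(-38.5,-6.5,19,43)]
for c in('top','side'):
    p=np.load(f'pics/{c}0.npz')['p'][:,:,::-1].copy()
    x1,y1=.67,-.13
    b=rect(c,p,.50,x1,-.345,y1,.009,.5).astype(float)
    B,G,R=b[...,0],b[...,1],b[...,2]
    wh=(R>125)&(B>100); wh=cv2.morphologyEx(wh.astype(np.uint8),cv2.MORPH_OPEN,np.ones((7,7)))
    n,l,st,ce=cv2.connectedComponentsWithStats(wh)
    order=np.argsort(-st[1:,4])[:2]+1
    for i in order:
        P=topts(l==i,x1,y1,.5)-.00025
        m=P.mean(0); w,V=np.linalg.eigh(np.cov((P-m).T)); d=V[:,1]*np.sign(V[1,1])
        s=(P-m)@d; t=(P-m)@V[:,0]
        print(c,m,'ang',np.degrees(np.arctan2(d[1],d[0])),'len',s.min(),s.max(),'w',np.percentile(t,[1,99]))
        if m[1]<-.25:
            th=np.arctan2(d[1],d[0]); ang=th-np.pi/2
            # middle portion line fit
            e=np.array([np.cos(ang),np.sin(ang)])
            u=P@e; v=P@d; 
            mid=(v>v.min()+.01)&(v<v.max()-.015)
            k=np.round(v[mid]*1000); lo=np.array([[i,u[mid][k==i].min(),u[mid][k==i].max()] for i in np.unique(k)])
            print('  edge slopes deg',np.degrees(np.arctan(np.polyfit(lo[:,0]/1000,lo[:,1],1)[0])),np.degrees(np.arctan(np.polyfit(lo[:,0]/1000,lo[:,2],1)[0])),'width',np.median(lo[:,2]-lo[:,1]))
            T=np.percentile(v[(abs(u-np.median(u))<.006)],0.3)
            cu=np.median((lo[:,1]+lo[:,2])/2)
            g=(cu-.0015)*e+(T+.117)*d; tail=g-.115*d+.0015*e
            print('  yaw',np.degrees(ang),'grip',g,'tail',tail)
    ob=~(G-R>22)
    n,l,st,ce=cv2.connectedComponentsWithStats(ob.astype(np.uint8))
    i=np.bincount(l[wh>0]).argmax(); M=(l==i).astype(np.uint8)
    X=x1-np.arange(M.shape[0])*.0005-.00025; Y=y1-np.arange(M.shape[1])*.0005-.00025
    XX,YY=np.meshgrid(X,Y,indexing='ij')
    def f(q):
        a=q[2];dx=XX-q[0];dy=YY-q[1]; u=(np.cos(a)*dx+np.sin(a)*dy)*1000; v=(-np.sin(a)*dx+np.cos(a)*dy)*1000
        S=np.full(M.shape,-1e9)
        for x0,xb,y0,yb in rects: S=np.maximum(S,np.minimum.reduce([u-x0,xb-u,v-y0,yb-v]))
        S=1/(1+np.exp(-S)); return abs(S-M).sum()
    best=min((minimize(f,[.598,-.228,np.radians(a0)],method='Nelder-Mead',options=dict(initial_simplex=[[.598,-.228,np.radians(a0)],[.604,-.228,np.radians(a0)],[.598,-.222,np.radians(a0)],[.598,-.228,np.radians(a0+3)]])) for a0 in(-31,-28)),key=lambda r:r.fun)
    print(c,'fit',best.x[:2],np.degrees(best.x[2]),best.fun,M.sum())
E
```

```text
top [ 0.56374358 -0.28531992] ang 58.457945099079524 len -0.04978860441847868 0.04936195471402352 w [-0.00863395  0.00855134]
  edge slopes deg 0.46460195964105394 0.3066657451782589 width 0.017065836456831573
  yaw -31.542054900920473 grip [ 0.59804317 -0.22682585] tail [ 0.53916226 -0.32562002]
top [ 0.60643476 -0.19407214] ang 158.81922760813373 len -0.02418779972524583 0.028011280907750482 w [-0.01177461  0.01179642]
top fit [ 0.5984581  -0.22783204] -32.65538253902811 3573.8304410693454 16563
side [ 0.56006648 -0.28012524] ang 57.268656150218675 len -0.04897436115707228 0.048362459013321694 w [-0.01058822  0.01041039]
  edge slopes deg 1.0030772613476193 0.809040163646086 width 0.020248363467997077
  yaw -32.731343849781325 grip [ 0.59592965 -0.22174455] tail [ 0.5350109  -0.31929534]
side [ 0.60449543 -0.19097332] ang 155.75323313588635 len -0.026499004999750612 0.030112258246656306 w [-0.0131594  0.011579 ]
side fit [ 0.59706554 -0.22454013] -34.55136494305796 8367.389308453909 22706
```

```bash
cat >> h.py <<'E'
def Rz(a):
    a=np.radians(a); z=np.array([np.cos(a),np.sin(a),0]); y=np.array([0,0,-1.]); return np.c_[np.cross(y,z),y,z]
E
python3 - <<'E'
from h import *
CG=np.array([.5985,-.2277]); CY=-32; PG=np.array([.5604,.1225]); TY=9.9
for nm,xy,a in(('grasp',CG,CY),('place',PG,TY),('push',(.47,.07),99.9),('push-',(.47,.07),-80.1),('pushend',(.61,.095),-80.1),('pushend+',(.61,.095),99.9)):
    for z in(.12,.005):
        q=solver.inverse_kinematics(np.r_[xy,z],Rz(a)); print(nm,z,None if q is None else np.round(q,2))
p=np.load('pics/top0.npz')['p'][:,:,::-1].copy()
v=rect('top',p,.42,.78,-.36,.22,.01,1.0)
def box(xy,a,bx,by,z,col):
    a=np.radians(a); ex=np.array([np.cos(a),np.sin(a)]);ey=np.array([-ex[1],ex[0]])
    pts=[np.asarray(xy)+sx*bx[i]*ex+sy*by[j]*ey for sx,i,sy,j in((1,0,1,0),(1,0,1,1),(1,1,1,1),(1,1,1,0))]
    pts=np.array([[ (.22-q[1])*1000,(.78-q[0])*1000] for q in pts]).astype(np.int32); cv2.polylines(v,[pts],True,col,1)
for s in(1,-1): box(CG,CY,sorted((s*.046,s*.064)),(-.011,.011),0,(0,0,255))
box(CG,CY,(-.0135,.0135),(-.021,.030),0,(0,255,255)); box(CG,CY,(-.0065,.0095),(-.117,-.021),0,(0,255,255)); box(CG,CY,(-.0385,-.0065),(.019,.043),0,(0,255,255))
box(PG,TY,(-.0135,.0135),(-.021,.030),0,(0,255,255)); box(PG,TY,(-.0065,.0095),(-.117,-.021),0,(0,255,255)); box(PG,TY,(-.0385,-.0065),(.019,.043),0,(0,255,255))
for s in(1,-1): box(PG,TY,sorted((s*.046,s*.064)),(-.011,.011),0,(0,0,255))
cv2.imwrite('pics/plan.png',cv2.resize(v,None,fx=1.35,fy=1.35))
E
```

```text
grasp 0.12 [ 0.54  0.58 -0.32  1.69  0.22  0.91 -0.42]
grasp 0.005 [ 0.51  0.74 -0.27  1.73  0.28  0.72 -0.47]
place 0.12 [ 0.28  0.58 -0.73  1.83  0.48  0.91 -0.5 ]
place 0.005 [ 0.13  0.71 -0.52  1.89  0.54  0.69 -0.55]
push 0.12 [ 0.7   0.64 -1.18  2.05  0.74  0.96  0.87]
push 0.005 [ 0.16  0.58 -0.45  2.12  0.49  0.54  1.09]
push- 0.12 [ 0.34  0.4  -0.66  2.07  0.35  0.78 -1.93]
push- 0.005 [ 0.11  0.57 -0.39  2.13  0.42  0.52 -2.  ]
pushend 0.12 [ 0.17  0.59 -0.51  1.73  0.35  0.91 -1.89]
pushend 0.005 [ 0.04  0.72 -0.34  1.79  0.35  0.7  -1.89]
pushend+ 0.12 [ 0.35  0.68 -0.79  1.72  0.56  0.99  1.09]
pushend+ 0.005 [ 0.36  0.88 -0.82  1.76  0.81  0.88  0.91]
```

View pics/plan.png

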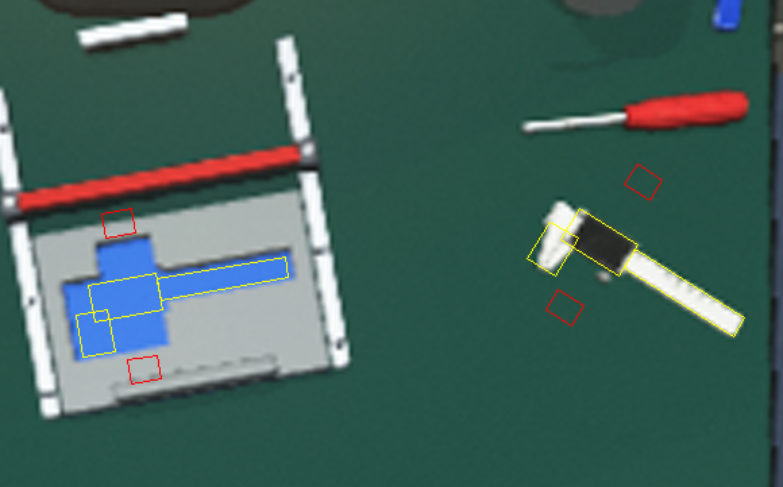

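```bash
python3 - <<'E'
from h import *
a=np.radians(9.9); ex=np.array([np.cos(a),np.sin(a)]); ey=np.array([-ex[1],ex[0]]); PG=np.array([.5604,.1225])
for c in('top','side'):
    p=np.load(f'pics/{c}0.npz')['p'][:,:,::-1].copy().astype(np.float32)
    for z in(.018,.036,.0):
        U=np.arange(-.1,.1,.0005); V=np.arange(-.16,.055,.002)
        g=np.array([[np.r_[PG+u*ex+v*ey,z] for v in V] for u in U])
        m=proj(c,g).reshape(len(U),len(V),2).astype(np.float32)
        im=cv2.remap(p,m[...,0],m[...,1],cv2.INTER_LINEAR)
        cv2.imwrite(f'pics/{c}_al{int(z*1000)}.png',cv2.resize(np.clip(im[::-1,::-1],0,255).astype(np.uint8),None,fx=4,fy=1.0) if 0 else cv2.resize(im[::-1,::-1],(645,600)))
        prof=np.median(im[:,(V>-.09)&(V<-.02)],1)
        if c=='top':
            print(z); print([(round(1000*u),*map(int,q)) for u,q in zip(U[::4],prof[::4])if u<-.03 or u>.04])
E
```

```text
0.018
[(-100, 73, 84, 40), (-98, 73, 84, 40), (-96, 73, 84, 40), (-94, 73, 83, 40), (-92, 72, 83, 40), (-90, 71, 81, 39), (-88, 68, 77, 38), (-86, 67, 76, 37), (-84, 66, 74, 37), (-82, 64, 68, 37), (-80, 58, 56, 38), (-78, 57, 53, 46), (-76, 70, 69, 64), (-74, 105, 105, 99), (-72, 157, 157, 150), (-70, 183, 184, 176), (-68, 181, 182, 174), (-66, 173, 174, 165), (-64, 164, 164, 156), (-62, 165, 165, 157), (-60, 176, 178, 170), (-58, 183, 184, 176), (-56, 183, 184, 176), (-54, 183, 184, 176), (-52, 183, 184, 177), (-50, 183, 184, 176), (-48, 183, 184, 176), (-46, 183, 184, 176), (-44, 183, 183, 176), (-42, 183, 184, 176), (-40, 183, 184, 176), (-38, 183, 184, 176), (-36, 183, 184, 176), (-34, 183, 184, 176), (-32, 183, 184, 176), (40, 179, 182, 172), (42, 179, 182, 172), (44, 179, 182, 172), (46, 179, 182, 172), (48, 179, 181, 172), (50, 177, 179, 169), (52, 170, 173, 162), (54, 138, 143, 122), (56, 93, 100, 70), (58, 69, 77, 42), (60, 67, 75, 41), (62, 66, 75, 41), (64, 64, 73, 40), (66, 57, 64, 37), (68, 42, 46, 31), (70, 36, 38, 31), (72, 36, 38, 46), (74, 36, 38, 85), (76, 41, 43, 
[... 2243 characters left out ...]
6), (40, 179, 182, 173), (42, 179, 182, 172), (44, 179, 182, 172), (46, 179, 182, 172), (48, 179, 182, 172), (50, 179, 182, 172), (52, 179, 182, 172), (54, 178, 180, 171), (56, 174, 176, 166), (58, 157, 161, 146), (60, 117, 124, 97), (62, 78, 86, 52), (64, 67, 76, 41), (66, 67, 75, 41), (68, 66, 75, 41), (70, 63, 71, 39), (72, 51, 57, 35), (74, 38, 41, 30), (76, 36, 38, 34), (78, 36, 38, 55), (80, 37, 39, 101), (82, 44, 48, 164), (84, 54, 59, 215), (86, 56, 61, 227), (88, 56, 61, 225), (90, 56, 61, 216), (92, 58, 65, 173), (94, 64, 72, 91), (96, 71, 81, 49), (98, 73, 84, 45)][ WARN:0@1.261] global loadsave.cpp:1063 imwrite_ Unsupported depth image for selected encoder is fallbacked to CV_8U.
```

View pics/top_al36.png

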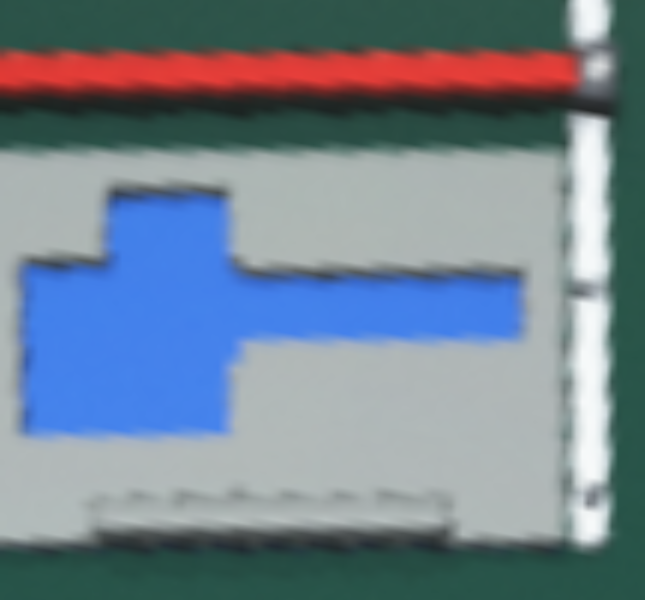

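View pics/side_al36.png

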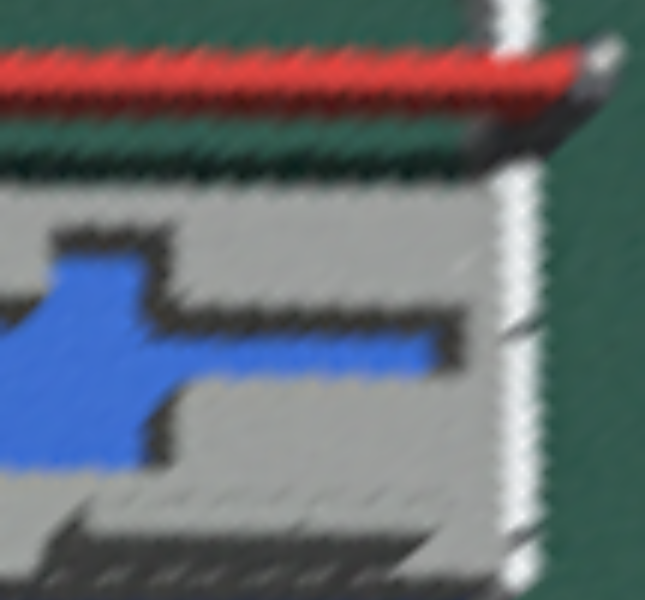

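```bash
python3 - <<'E'
from h import *
CG=np.array([.5985,-.2277]); R=Rz(-32)
env.reach(np.r_[CG,.14],R)
s=env.sense(); print(s['t'],s['ee_pos'])
env.movel(np.r_[CG,.03],rate=.15); env.movel(np.r_[CG,.0055],rate=.06)
s=env.sense(); print(s['t'],s['ee_pos'],s['wrist_force'])
effector.grasp(30)
s=env.sense(); print(s['t'],s['ee_pos'],s['wrist_force'],s['gripper_width'])
env.movel(np.r_[CG,.09],rate=.1)
s=env.sense(); print(s['t'],s['ee_pos'],s['wrist_force'],s['moment'],s['gripper_width'])
for c in('top','side'):
    p,d=viewer.read_camera(c); cv2.imwrite(f'pics/{c}1.png',p[:,:,::-1]); np.savez(f'pics/{c}1.npz',p=p,d=d)
    print(c,[(np.round(r['at'],4).tolist(),round(r['score'],2)) for r in tip_of(c,'caliper_tail')[:2]])
a=[cv2.imread(f'pics/{c}1.png')[100:300,300:500] if c=='top' else cv2.imread(f'pics/{c}1.png')[80:280,280:480] for c in('top','side')]
cv2.imwrite('pics/g1.png',cv2.resize(np.hstack(a),(800,400)))
E
```

```text
2.875 [ 0.5978942  -0.22971234  0.14008743]
4.3167 [ 0.59833673 -0.22753826  0.00510116] [-1.30421974  0.10457354  0.55174612]
5.3333 [ 0.59867915 -0.22775435  0.00554544] [0.67124124 0.73734221 0.58690978] 0.026268283110362865
6.325 [ 0.59788733 -0.22758726  0.08926604] [ 0.00974273 -0.32734534 -0.94187904] [ 0.02258982 -0.00368555  0.00378855] 0.02594798606671491
top []
side [([0.5383, -0.3248, 0.089], 0.65)]
```

View pics/g1.png

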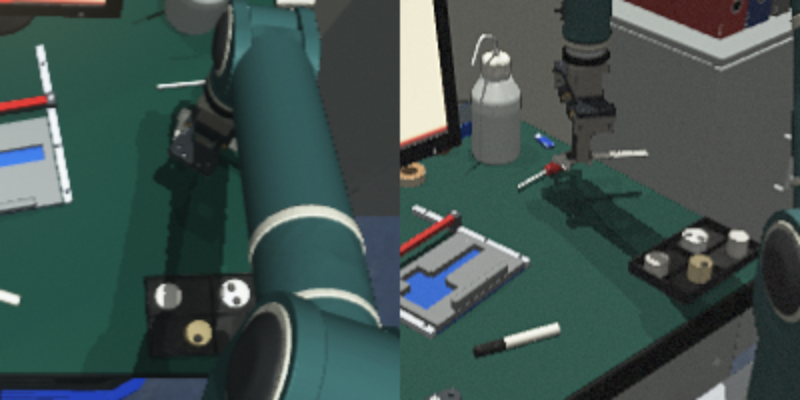

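```bash
python3 - <<'E'
from h import *
a=np.radians(9.9); ex=np.array([np.cos(a),np.sin(a)]); ey=np.array([-ex[1],ex[0]])
PG=np.array([.5604,.1225])+.001*ex; R=Rz(9.9)
env.reach(np.r_[PG,.10],R)
env.movel(np.r_[PG,.05],frame=R,rate=.1)
env.pause(.2)
s=env.sense(); print(s['t'],s['ee_pos'],np.round(s['tcp_rot'],3).tolist(),s['wrist_force'],s['gripper_width'])
print('exp tail',PG-.115*ey+.0015*ex)
for c in('side','top'):
    p,d=viewer.read_camera(c); cv2.imwrite(f'pics/{c}2.png',p[:,:,::-1]); np.savez(f'pics/{c}2.npz',p=p,d=d)
    print(c,[(np.round(r['at'],4).tolist(),round(r['score'],2)) for r in tip_of(c,'caliper_tail')[:2]])
ps=[]
for c,(r,q) in(('side',(180,240)),('top',(130,240))):
    ps.append(cv2.resize(cv2.imread(f'pics/{c}2.png')[r:r+100,q:q+110],(400,364),interpolation=cv2.INTER_CUBIC))
cv2.imwrite('pics/g2.png',np.hstack(ps))
E
```

```text
8.7 [0.56192656 0.12283976 0.05072898] [[0.172, 0.001, 0.985], [-0.985, 0.0, 0.172], [0.0, -1.0, 0.001]] [-0.65729346  0.4548183  -1.59995591] 0.02597934558008212
exp tail [0.58263462 0.00964225]
side [([0.5869, 0.0113, 0.0502], 0.69), ([0.3823, 0.1008, 0.0009], 0.61)]
top [([0.5634, 0.1213, 0.0114], 0.74)]
```

View pics/g2.png

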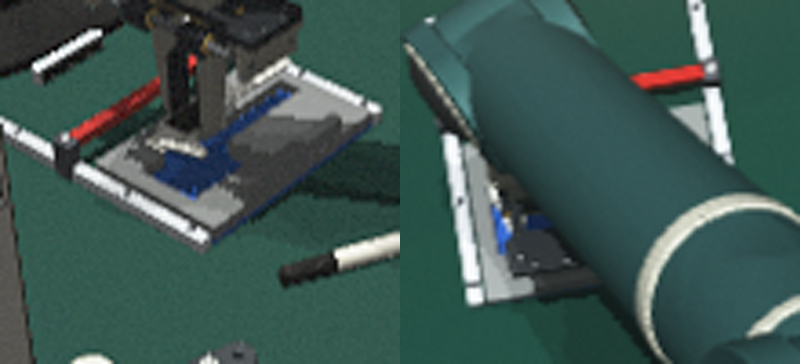

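```bash
python3 - <<'E'
from h import *
a=np.radians(9.9); ex=np.array([np.cos(a),np.sin(a)]); ey=np.array([-ex[1],ex[0]])
PG=np.array([.5619,.1228]); z=.0507-.0055+.009
p=cv2.imread('pics/side2.png'); S=8; r0,c0=180,250
v=cv2.resize(p[r0:r0+65,c0:c0+100],None,fx=S,fy=S,interpolation=cv2.INTER_CUBIC)
for x0,x1,y0,y1,zz,col in((-.0065,.0095,-.117,-.021,z,(0,255,255)),(-.0385,-.0065,.019,.043,z,(0,255,0))):
    P=np.array([np.r_[PG+x*ex+y*ey,zz] for x,y in((x0,y0),(x1,y0),(x1,y1),(x0,y1))])
    q=(proj('side',P)-[c0,r0]+.5)*S; cv2.polylines(v,[q.astype(np.int32)],True,col,1)
PP=np.array([.5604,.1225])
P=np.array([np.r_[PP+x*ex+y*ey,.018] for x,y in((-.0105,-.121),(.0135,-.121),(.0135,-.021),(-.0105,-.021))])
q=(proj('side',P)-[c0,r0]+.5)*S; cv2.polylines(v,[q.astype(np.int32)],True,(255,0,255),1)
cv2.imwrite('pics/g3.png',v)
E
```

```text
(no output)
```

View pics/g3.png

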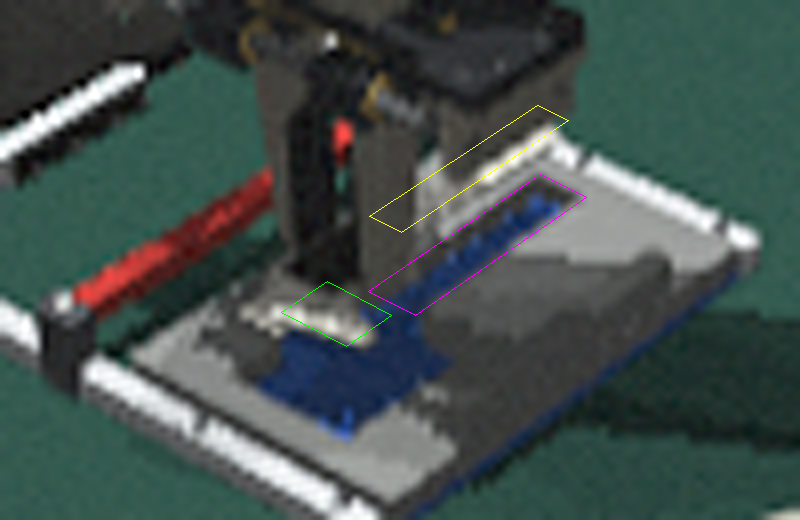

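```bash
cat >> h.py <<'E'
def unproj(c,d):
    i=viewer.camera_info(c); H,W=d.shape
    uv=np.stack(np.meshgrid(np.arange(W),np.arange(H)),-1).reshape(-1,1,2).astype(np.float64)
    n=cv2.undistortPoints(uv,i['intrinsics'],i['dist_coeffs']).reshape(H,W,2)
    q=np.stack([n[...,0]*d,-n[...,1]*d,-d],-1)
    P=q@i['rotation'].T+i['eye']; P[d<=0]=np.nan; return P
E
python3 - <<'E'
from h import *
a=np.radians(9.9); ex=np.array([np.cos(a),np.sin(a)]); ey=np.array([-ex[1],ex[0]])
for k,PG,ang,tz in((2,[.5619,.1228],9.9,.0507),(1,[.5979,-.2276],-32,.0893)):
    a=np.radians(ang); ex=np.array([np.cos(a),np.sin(a)]); ey=np.array([-ex[1],ex[0]])
    z=np.load(f'pics/side{k}.npz'); P=unproj('side',z['d']); col=z['p'].astype(int)
    D=P[...,:2]-PG; u=D@ex*1000; v=D@ey*1000; h=(P[...,2]-tz)*1000
    m=(abs(u)<30)&(v<-15)&(v>-130)&(h>-14)&(h<20)
    for lo in range(-125,-15,8):
        s=m&(v>=lo)&(v<lo+8)
        if s.sum(): print(k,lo,s.sum(),'u',np.round(np.percentile(u[s],[5,50,95]),1),'h',np.round(np.percentile(h[s],[5,50,95]),1),'bright',np.median(col[s].sum(-1)))
    m=(u<-15)&(u>-45)&(v>10)&(v<55)&(h>-14)&(h<20); print('jaw',m.sum(),np.percentile(u[m],[2,50,98]),np.percentile(v[m],[2,50,98]),np.percentile(h[m],[5,50,95]))
E
```

```text
2 -125 1 u [4.2 4.2 4.2] h [-6.7 -6.7 -6.7] bright 606.0
2 -117 3 u [-6.2 -4.1 -2.2] h [-5.4 -4.2 -3.9] bright 642.0
2 -109 5 u [-6.3 -1.3  1.2] h [-6.5 -5.9 -2.8] bright 615.0
2 -101 6 u [-5.3 -2.   0.1] h [-6.1 -5.1 -2.4] bright 580.5
2 -93 4 u [-3.8 -1.2  3.2] h [-6.7 -5.8 -4. ] bright 625.5
2 -85 5 u [-5.4 -3.  -0.5] h [-6.4 -3.4 -2.2] bright 646.0
2 -77 4 u [-4.7 -1.1 -0.1] h [-6.5 -4.5 -2.5] bright 413.0
2 -69 4 u [-7.2 -2.5 -0.4] h [-4.5 -3.2 -1.4] bright 396.5
2 -61 8 u [-6.1  0.8  6.8] h [-4.4 -2.4  0.1] bright 414.0
2 -53 8 u [-5.6 -1.9  6.8] h [-6.1 -2.8  0.1] bright 397.0
2 -45 9 u [-4.   0.7  5.5] h [-5.8 -1.7  1.1] bright 348.0
2 -37 3 u [-4.8 -2.9 -2.6] h [-5.1 -3.9 -1. ] bright 364.0
jaw 44 [-38.04870643 -23.17368601 -15.24037887] [10.54672224 28.22547479 39.2049754 ] [-3.50394553  0.12398043 17.35852376]
1 -117 5 u [-6.8  5.  11. ] h [-7.  -6.5 -3.6] bright 513.0
1 -109 9 u [-10.5  -2.1   9.9] h [-7.2 -5.1 -1.7] bright 568.0
1 -101 7 u [-8.8 -3.1  5.5] h [-6.3 -4.8 -2.8] bright 568.0
1 -93 7 u [-7.3 -2.5  4.3] h [-5.5 -5.2 -2.6] bright 539.0
1 -85 7 u [-7.7  0.8  7.2] h [-5.6 -4.4 -2.9] bright 569.0
1 -77 5 u [-6.4 -1.2  5.1] h [-6.9 -4.3 -3.4] bright 560.0
1 -69 9 u [-5.3  0.2  8.4] h [-6.5 -4.4 -0.9] bright 516.0
1 -61 5 u [-2.6  3.1 11.2] h [-5.7 -4.5 -2.6] bright 564.0
1 -53 10 u [-9.2 -2.6  8.1] h [-6.9 -3.9 -0.1] bright 292.5
1 -45 8 u [-8.6 -4.7 -0.8] h [-6.4 -2.9  0.3] bright 308.0
1 -37 7 u [-3.5 -0.4  7.2] h [-7.6 -3.5 -2.5] bright 322.0
1 -29 5 u [-7.5 -3.   0.6] h [-4.  -3.5 -0.9] bright 317.0
1 -21 8 u [-15.7  -7.1   6.4] h [-5.1 -0.6  1.9] bright 207.5
jaw 33 [-37.55596716 -25.97208726 -15.2544044 ] [10.16269005 28.22994879 39.99301393] [-3.98576378 -0.11672429 18.75421685]
```

```bash
python3 - <<'E'
from h import *
a=np.radians(9.9); ex=np.array([np.cos(a),np.sin(a)]); ey=np.array([-ex[1],ex[0]])
PG=np.array([.5604,.1225])+.0008*ex; R=Rz(9.9)
env.movel(np.r_[PG,.026],frame=R,rate=.08)
s=env.sense(); print(s['t'],s['ee_pos'],s['wrist_force'],s['gripper_width'])
env.movel(np.r_[PG,.0195],frame=R,rate=.05); env.pause(.3)
s=env.sense(); print(s['t'],s['ee_pos'],s['wrist_force'],s['moment'],s['gripper_width'])
p,d=viewer.read_camera('side'); cv2.imwrite('pics/side3.png',p[:,:,::-1]); np.savez('pics/side3.npz',p=p,d=d)
cv2.imwrite('pics/g4.png',cv2.resize(p[180:245,250:350,::-1],None,fx=8,fy=8,interpolation=cv2.INTER_CUBIC))
E
```

```text
9.35 [0.56055531 0.12267251 0.02508839] [-0.3328757  -0.38305219 -2.1027039 ] 0.025985505000463663
9.9333 [0.56135714 0.12263684 0.01971418] [-0.149595   -0.05767871 -2.14677376] [ 0.01531455 -0.08085377  0.00713033] 0.025860637718930077
```

View pics/g4.png

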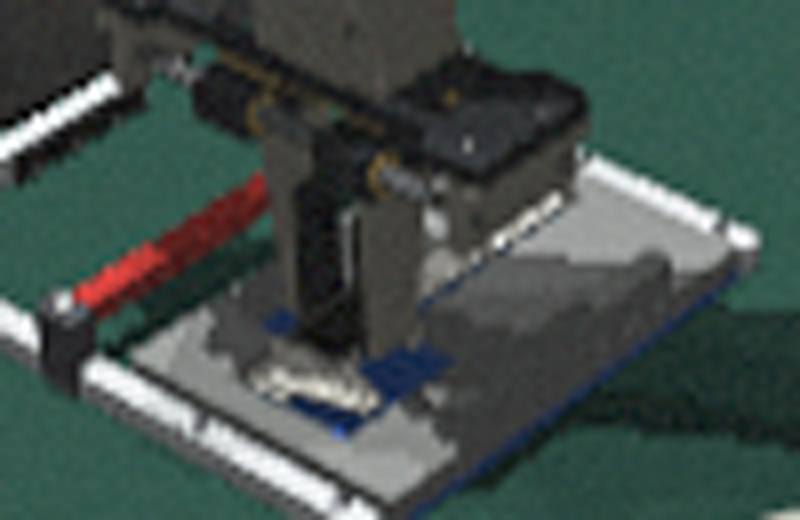

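```bash
python3 - <<'E'
from h import *
R=Rz(9.9)
effector.release()
s=env.sense(); print(s['t'],s['ee_pos'],s['wrist_force'],s['gripper_width'])
p=s['ee_pos']; env.movel([p[0],p[1],.10],frame=R,rate=.12)
s=env.sense(); print(s['t'],s['ee_pos'],s['wrist_force'])
# clear the view: move back to pre-push pose above
env.reach([.44,.065,.10],Rz(-80.1))
s=env.sense(); print(s['t'],s['ee_pos'],np.round(s['joint_positions'],2))
for c in('top','side'):
    p,d=viewer.read_camera(c); cv2.imwrite(f'pics/{c}4.png',p[:,:,::-1]); np.savez(f'pics/{c}4.npz',p=p,d=d)
    for n in('caliper_grip','caliper_tail','push_face','home_face'): print(c,n,[(np.round(r['at'],4).tolist(),round(r['score'],2)) for r in tip_of(c,n)[:1]])
ps=[]
for c,(r,q) in(('side',(180,250)),('top',(140,240))):
    ps.append(cv2.resize(cv2.imread(f'pics/{c}4.png')[r:r+80,q:q+100],(400,320),interpolation=cv2.INTER_CUBIC))
cv2.imwrite('pics/g5.png',np.hstack(ps))
E
```

```text
11.0417 [0.56119244 0.12264283 0.01950061] [-0.1066902  -0.44012029  0.13347452] 0.09190185053831562
11.8667 [0.56072753 0.12234338 0.09945701] [-0.15616109 -0.1928253   0.05767996]
13.0583 [0.44023548 0.06529175 0.09978798] [-0.05  0.31 -0.2   2.17  0.1   0.67 -1.71]
top caliper_grip [([0.5838, 0.0095, 0.0088], 0.42)]
top caliper_tail [([0.5849, 0.0102, 0.011], 0.61)]
top push_face []
top home_face [([0.6163, 0.0986, 0.0184], 0.66)]
side caliper_grip [([0.5596, 0.122, 0.012], 0.7)]
side caliper_tail [([0.5802, 0.0129, 0.0103], 0.61)]
side push_face [([0.4896, 0.0742, 0.0149], 0.57)]
side home_face [([0.6219, 0.0959, 0.0162], 0.9)]
```

View pics/g5.png

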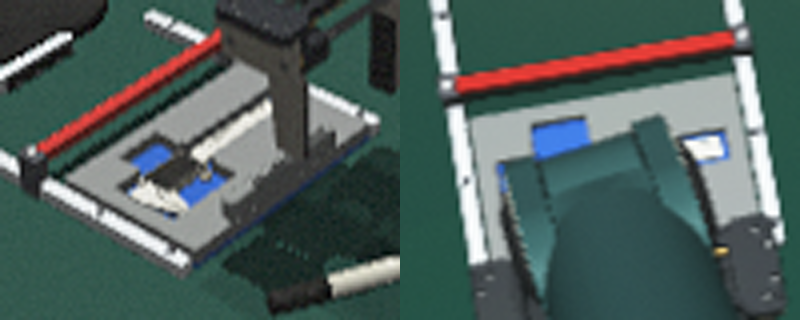

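```bash
python3 - <<'E'
from h import *
PG=np.array([.5604,.1225]); a=np.radians(9.9); ex=np.array([np.cos(a),np.sin(a)]); ey=np.array([-ex[1],ex[0]])
for c in('side','top'):
    z=np.load(f'pics/{c}4.npz'); P=unproj(c,z['d']); col=z['p'].astype(int)
    D=P[...,:2]-PG; u=D@ex*1000; v=D@ey*1000; h=P[...,2]*1000; br=col.min(-1)
    for nm,m in(('tail',(v>-118)&(v<-75)&(abs(u-1.5)<8)&(br>150)),('beam',(v>-75)&(v<-25)&(abs(u-1.5)<8)&(br>150)),('carr',(v>-18)&(v<18)&(abs(u)<12)&(col.max(-1)<90)),('jaw',(v>19)&(v<46)&(u>-38)&(u<0)&(br>140)),('deck',(v>-118)&(v<-20)&(u>20)&(u<48))):
        m=m&(h<60)&(h>-10)
        if m.sum()>2: print(c,nm,m.sum(),np.round([h[m].mean(),*np.percentile(h[m],[10,50,90])],1))
E
```

```text
side tail 25 [ 8.1  5.6  7.6 10.3]
side beam 35 [ 9.8  7.6  9.2 12.3]
side carr 56 [12.8  9.6 13.4 15.6]
side jaw 47 [10.7  8.2 10.6 13.4]
side deck 173 [15.8 12.8 16.  19.4]
top tail 35 [ 9.8  6.6  9.7 13.7]
top deck 256 [16.6 13.5 16.8 20.1]
```

```bash
python3 - <<'E'
from h import *
PG=np.array([.5604,.1225]); a=np.radians(9.9); ex=np.array([np.cos(a),np.sin(a)]); ey=np.array([-ex[1],ex[0]])
R=Rz(-80.1)
def at(u,z,v=-.035): return np.r_[PG+u*ex+v*ey,z]
effector.grasp(10)
env.movel(at(-.115,.07),frame=R,rate=.15)
env.movel(at(-.115,.012),frame=R,rate=.1)
s=env.sense(); print(s['t'],s['ee_pos'],s['wrist_force'],s['gripper_width'])
for u in(-.08,-.04,0,.02):
    env.movel(at(u,.012),frame=R,rate=.08)
    s=env.sense(); d=s['ee_pos'][:2]-PG; print(u,s['t'],round(d@ex,4),round(d@ey,4),np.round(s['wrist_force'],1))
for c in('top','side'):
    p,d=viewer.read_camera(c); cv2.imwrite(f'pics/{c}5.png',p[:,:,::-1]); np.savez(f'pics/{c}5.npz',p=p,d=d)
ps=[]
for c,(r,q) in(('side',(160,230)),('top',(120,230))):
    ps.append(cv2.resize(cv2.imread(f'pics/{c}5.png')[r:r+90,q:q+120],(400,300),interpolation=cv2.INTER_CUBIC))
cv2.imwrite('pics/g6.png',np.hstack(ps))
E
```

```text
16.0 [0.45346858 0.0683566  0.01241031] [ 0.63372174  0.16056083 -0.80098102] 0.00032536828446458083
-0.08 16.5917 -0.0793 -0.0349 [0.9 0.5 0.3]
-0.04 17.2417 -0.0396 -0.0349 [0.4 0.1 1.3]
0 17.8917 0.0004 -0.035 [-0.4  0.  -0. ]
0.02 18.2917 0.0205 -0.035 [-0.5  1.   0.2]
```

View pics/g6.png

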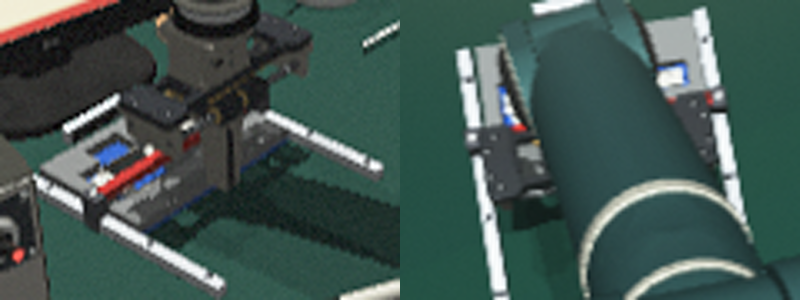

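```bash
python3 - <<'E'
from h import *
PG=np.array([.5604,.1225]); a=np.radians(9.9); ex=np.array([np.cos(a),np.sin(a)]); ey=np.array([-ex[1],ex[0]])
R=Rz(-80.1)
def at(u,z,v=-.035): return np.r_[PG+u*ex+v*ey,z]
u=.020
while u<.056:
    u+=.004 if u<.034 else .002
    env.movel(at(u,.012),frame=R,rate=.06)
    s=env.sense(); d=s['ee_pos'][:2]-PG; f=s['wrist_force'][:2]@ex
    print(round(u,3),round(s['t'],2),round(d@ex,4),round(d@ey,4),np.round(s['wrist_force'],1),round(f,1))
    if f<-15: break
E
```

```text
0.024 18.64 0.0232 -0.035 [-3.5 -0.5  3. ] -3.6
0.028 18.89 0.0276 -0.035 [-2.9  0.   0.7] -2.8
0.032 19.14 0.0321 -0.035 [-2.6  0.4 -1.6] -2.5
0.036 19.39 0.0363 -0.035 [-2.8 -1.1 -0.9] -3.0
0.038 19.64 0.0379 -0.035 [-2.2 -0.7 -0.5] -2.3
0.04 19.89 0.0401 -0.035 [-3.4 -0.6  0.4] -3.5
0.042 20.14 0.0422 -0.035 [-2.3 -0.1 -0.8] -2.3
0.044 20.39 0.0425 -0.035 [-7.9 -1.4  3.2] -8.0
0.046 20.64 0.0425 -0.0351 [-11.3  -2.    8.7] -11.4
0.048 20.89 0.0426 -0.035 [-17.4  -2.8  14. ] -17.7
```

```bash
python3 - <<'E'
from h import *
PG=np.array([.5604,.1225]); a=np.radians(9.9); ex=np.array([np.cos(a),np.sin(a)]); ey=np.array([-ex[1],ex[0]])
R=Rz(-80.1)
def at(u,z,v=-.035): return np.r_[PG+u*ex+v*ey,z]
env.movel(at(0.0,.012),frame=R,rate=.08)
env.movel(at(-.03,.15),frame=R,rate=.15)
env.goto_joints([1.19,.468,-.012,1.603,.006,1.071,-.056])
s=env.sense(); print(s['t'],s['ee_pos'],s['wrist_force'])
for c in('top','side'):
    p,d=viewer.read_camera(c); cv2.imwrite(f'pics/{c}6.png',p[:,:,::-1]); np.savez(f'pics/{c}6.npz',p=p,d=d)
    for n in('caliper_grip','caliper_tail','push_face','home_face','tray','pocket_grip','sample_jar','stand_key','screwdriver','marker'): print(c,n,[(np.round(r['at'],4).tolist(),round(r['score'],2)) for r in tip_of(c,n)[:1]])
    for U,z,nm in((.03,.018,'x'),):pass
for c in('top','side'):
    p=np.load(f'pics/{c}6.npz')['p'].astype(np.float32)[:,:,::-1]
    z=.036 if c=='top' else .036
    U=np.arange(-.04,.21,.0005); V=np.arange(-.17,.09,.0005)
    g=np.array([[np.r_[PG+u*ex+v*ey,z] for v in V[::-1]] for u in U[::-1]])
    m=proj(c,g).reshape(len(U),len(V),2).astype(np.float32)
    cv2.imwrite(f'pics/{c}_fin.png',cv2.remap(p,m[...,0],m[...,1],cv2.INTER_CUBIC).clip(0,255).astype(np.uint8))
ps=[cv2.imread(f'pics/{c}_fin.png') for c in('top','side')]; a=np.hstack(ps); print(a.shape); cv2.imwrite('pics/fin.png',cv2.resize(a,(800,int(a.shape[0]*800/a.shape[1]))))
ps=[]
for c,(r,q) in(('side',(160,230)),('top',(110,230))):
    ps.append(cv2.resize(cv2.imread(f'pics/{c}6.png')[r:r+90,q:q+120],(400,300),interpolation=cv2.INTER_CUBIC))
cv2.imwrite('pics/g7.png',np.hstack(ps))
E
```

```text
25.45 [ 0.21692877 -0.61250998  0.21408773] [-0.15663863 -0.14479241 -0.51612494]
top caliper_grip [([0.6959, 0.145, 0.0123], 0.61)]
top caliper_tail [([0.7099, 0.0283, 0.0107], 0.92)]
top push_face [([0.6176, 0.0903, 0.0141], 0.55)]
top home_face [([0.6152, 0.0978, 0.0155], 0.74)]
top tray [([0.6812, 0.1037, -0.001], 0.92)]
top pocket_grip [([0.6926, 0.1433, 0.0129], 0.82)]
top sample_jar [([0.3587, 0.3643, 0.0038], 0.58)]
top stand_key [([0.3838, 0.1, -0.0008], 0.74)]
top screwdriver [([0.6943, -0.2467, 0.0033], 0.76)]
top marker [([0.3811, 0.0986, -0.0023], 0.67)]
side caliper_grip [([0.6865, 0.1444, 0.0096], 0.59)]
side caliper_tail [([0.7093, 0.0302, 0.0087], 0.7)]
side push_face [([0.6203, 0.0963, 0.0167], 0.76)]
side home_face [([0.6219, 0.0961, 0.0184], 0.95)]
side tray [([0.6884, 0.1062, -0.0009], 0.62)]
side pocket_grip [([0.6887, 0.1423, 0.0136], 0.93)]
side sample_jar [([0.3545, 0.3594, 0.0005], 0.59)]
side stand_key [([0.3577, 0.2636, -0.0003], 0.64)]
side screwdriver [([0.7089, 0.0324, 0.013], 0.62)]
side marker [([0.3849, 0.099, 0.002], 0.72)]
(500, 1040, 3)
```

View pics/fin.png

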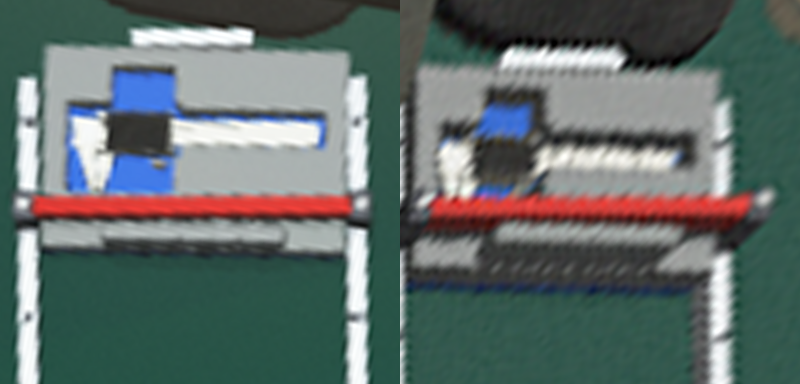

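View pics/g7.png

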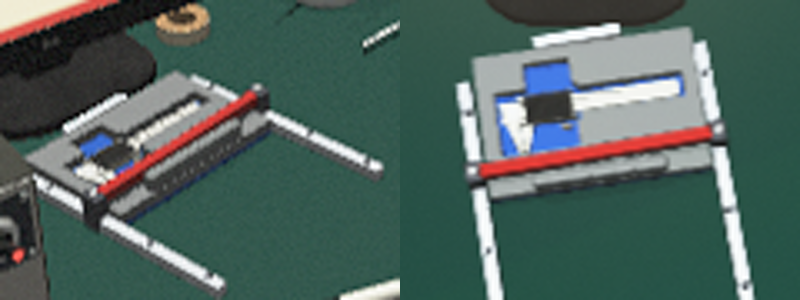

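View pics/top6.png

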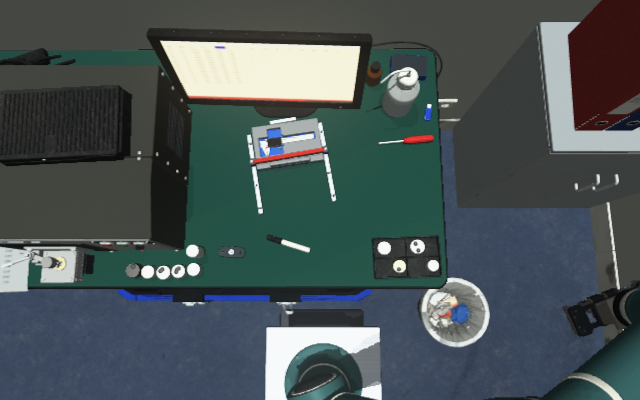

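```bash
python3 - <<'E'
from h import *
PG=np.array([.5604,.1225]); a=np.radians(9.9); ex=np.array([np.cos(a),np.sin(a)]); ey=np.array([-ex[1],ex[0]])
def prof(k,z,vs,U):
    p=np.load(f'pics/top{k}.npz')['p'].astype(np.float32)
    g=np.array([[np.r_[PG+u*ex+v*ey,z] for v in vs] for u in U]); m=proj('top',g).reshape(len(U),len(vs),2).astype(np.float32)
    return np.median(cv2.remap(p,m[...,0],m[...,1],cv2.INTER_LINEAR),1)
def edge(U,y,th,last=True):
    i=[j for j in range(len(U)-1) if (y[j]-th)*(y[j+1]-th)<0]; return [round(1000*(U[j]+(th-y[j])/(y[j+1]-y[j])*(U[j+1]-U[j])),1) for j in i]
U=np.arange(.03,.1,.0005); V=np.arange(-.09,-.02,.002)
print('start far edge z18',edge(U,prof(0,.018,V,U)[:,1],130))
print('start near top lip z36',edge(np.arange(-.1,-.06,.0005),prof(0,.036,V,np.arange(-.1,-.06,.0005))[:,1],110))
U=np.arange(.15,.22,.0005); V2=np.arange(-.125,-.10,.002); V3=np.arange(.03,.05,.002)
for v in(V2,V3): print('end far edge z18',edge(U,prof(6,.018,v,U)[:,1],130), 'start?', edge(np.arange(.03,.1,.0005),prof(0,.018,v,np.arange(.03,.1,.0005))[:,1],130))
U=np.arange(.02,.1,.0005); print('end lip near z36',edge(U,prof(6,.036,V,U)[:,1],110))
print('bar z36 R',edge(U,prof(6,.036,V,U)[:,0]-prof(6,.036,V,U)[:,1],80), edge(U,prof(0,.036,V,U)[:,0]-prof(0,.036,V,U)[:,1],80))
U=np.arange(.14,.22,.0005); print('stop z14 vs before',edge(U,prof(0,.014,np.arange(-.05,-.01,.002),U)[:,0],130),edge(U,prof(6,.014,np.arange(-.05,-.01,.002),U)[:,0],130))
E
```

```text
start far edge z18 [np.float64(54.6)]
start near top lip z36 [np.float64(-77.2)]
end far edge z18 [np.float64(183.2)] start? [np.float64(54.7)]
end far edge z18 [np.float64(150.8), np.float64(186.8)] start? [np.float64(54.5)]
end lip near z36 [np.float64(52.6), np.float64(65.2), np.float64(81.6)]
bar z36 R [np.float64(69.9), np.float64(81.7)] [np.float64(69.9), np.float64(81.5)]
stop z14 vs before [np.float64(187.9), np.float64(199.8)] [np.float64(147.6), np.float64(199.9)]
```

```bash
python3 - <<'E'
from h import *
PG=np.array([.5604,.1225]); a=np.radians(9.9); ex=np.array([np.cos(a),np.sin(a)]); ey=np.array([-ex[1],ex[0]])
def prof(k,z,vs,U,ax=0):
    p=np.load(f'pics/top{k}.npz')['p'].astype(np.float32)
    g=np.array([[np.r_[PG+u*ex+v*ey,z] for v in vs] for u in U]); m=proj('top',g).reshape(len(U),len(vs),2).astype(np.float32)
    return np.median(cv2.remap(p,m[...,0],m[...,1],cv2.INTER_LINEAR),1-ax)
def edge(U,y,th):
    i=[j for j in range(len(U)-1) if (y[j]-th)*(y[j+1]-th)<0]; return [round(float(1000*(U[j]+(th-y[j])/(y[j+1]-y[j])*(U[j+1]-U[j]))),1) for j in i]
U=np.arange(.165,.22,.0005); UL=np.arange(.04,.062,.0005)
for v in(-.13,-.12,-.11,-.10,-.09,-.08,-.06,-.04,-.02,0,.01,.02,.03,.04,.05,.06):
    vs=v+np.arange(-.004,.004,.001)
    print(v,'far',edge(U,prof(6,.018,vs,U)[:,1],130),'lip',edge(UL,prof(6,.036,vs,UL)[:,1],110),'start far',edge(np.arange(.04,.07,.0005),prof(0,.018,vs,np.arange(.04,.07,.0005))[:,1],130),'start lip',edge(np.arange(-.09,-.07,.0005),prof(0,.036,vs,np.arange(-.09,-.07,.0005))[:,1],110))
# pocket beam channel upper edge angle, rails
for k,us in((0,(-.05,-.02,0,.03,.05)),(6,(.10,.12,.14,.16,.18))):
    for u in us:
        V=np.arange(-.16,-.12,.0005); y=prof(k,.018,V,u+np.arange(-.003,.003,.001),ax=1)[:,1]; print(k,u,'right tray/rail edges',edge(V,y,140))
E
```

```text
-0.13 far [183.2] lip [45.6] start far [54.6] start lip [-80.7]
-0.12 far [183.0] lip [45.7] start far [54.8] start lip [-80.9]
-0.11 far [183.4] lip [46.1] start far [54.7] start lip [-81.2]
-0.1 far [183.6] lip [46.2] start far [55.0] start lip [-80.9]
-0.09 far [183.9] lip [51.8] start far [54.7] start lip [-77.0]
-0.08 far [184.1] lip [52.2] start far [54.7] start lip [-77.2]
-0.06 far [184.8, 185.1, 198.2] lip [52.6] start far [54.5] start lip [-77.0]
-0.04 far [198.5] lip [53.0] start far [54.4] start lip [-77.2]
-0.02 far [173.6, 198.5] lip [53.3] start far [40.9, 54.4] start lip [-77.5]
0 far [174.2, 198.4] lip [54.0] start far [42.6, 54.4] start lip [-77.5]
0.01 far [174.0, 186.1] lip [53.9] start far [42.9, 54.6] start lip [-77.1]
0.02 far [186.1] lip [54.3] start far [41.3, 54.5] start lip [-77.5]
0.03 far [186.4] lip [49.0] start far [54.6] start lip [-81.2]
0.04 far [186.5] lip [49.3] start far [54.4] start lip [-81.5]
0.05 far [186.9] lip [49.2] start far [54.5] start lip [-81.4]
0.06 far [186.8] lip [49.9] start far [54.4] start lip [-81.2]
0 -0.05 right tray/rail edges [-151.1]
0 -0.02 right tray/rail edges [-150.6]
0 0 right tray/rail edges [-151.2, -120.6]
0 0.03 right tray/rail edges [-150.6]
0 0.05 right tray/rail edges [-151.1]
6 0.1 right tray/rail edges [-150.9]
6 0.12 right tray/rail edges [-151.1, -120.2]
6 0.14 right tray/rail edges [-149.9, -123.8]
6 0.16 right tray/rail edges [-150.0]
6 0.18 right tray/rail edges [-137.3]
```

```bash
python3 - <<'E'
from h import *
PG=np.array([.5604,.1225]); a=np.radians(9.9); ex=np.array([np.cos(a),np.sin(a)]); ey=np.array([-ex[1],ex[0]])
R=Rz(-80.1)
def at(u,z,v=-.065): return np.r_[PG+u*ex+v*ey,z]
env.reach(at(0,.08),R); print(env.sense()['t'])
env.movel(at(0,.012),frame=R,rate=.12)
env.movel(at(.036,.012),frame=R,rate=.08)
u=.036
while u<.049:
    u+=.002
    env.movel(at(u,.012),frame=R,rate=.06)
    s=env.sense(); d=s['ee_pos'][:2]-PG; f=s['wrist_force'][:2]@ex
    print(round(u,3),round(s['t'],2),round(d@ex,4),round(d@ey,4),np.round(s['wrist_force'],1),round(f,1))
    if f<-15: break
env.movel(at(.01,.012),frame=R,rate=.08)
env.movel(at(-.03,.12),frame=R,rate=.2)
env.goto_joints([1.19,.468,-.012,1.603,.006,1.071,-.056])
print(env.sense()['t'])
for c in('top','side'):
    p,d=viewer.read_camera(c); cv2.imwrite(f'pics/{c}7.png',p[:,:,::-1]); np.savez(f'pics/{c}7.npz',p=p,d=d)
def prof(k,z,vs,U,ax=0):
    p=np.load(f'pics/top{k}.npz')['p'].astype(np.float32)
    g=np.array([[np.r_[PG+u*ex+v*ey,z] for v in vs] for u in U]); m=proj('top',g).reshape(len(U),len(vs),2).astype(np.float32)
    return np.median(cv2.remap(p,m[...,0],m[...,1],cv2.INTER_LINEAR),1-ax)
def edge(U,y,th):
    i=[j for j in range(len(U)-1) if (y[j]-th)*(y[j+1]-th)<0]; return [round(float(1000*(U[j]+(th-y[j])/(y[j+1]-y[j])*(U[j+1]-U[j]))),1) for j in i]
U=np.arange(.165,.22,.0005); UL=np.arange(.04,.062,.0005)
for v in(-.13,-.11,-.09,-.08,-.06,-.035,-.02,0,.02,.04,.06):
    vs=v+np.arange(-.004,.004,.001)
    print(v,'far',edge(U,prof(7,.018,vs,U)[:,1],130),'lip',edge(UL,prof(7,.036,vs,UL)[:,1],110))
ps=[]
for c,(r,q) in(('side',(160,230)),('top',(110,230))):
    ps.append(cv2.resize(cv2.imread(f'pics/{c}7.png')[r:r+90,q:q+120],(400,300),interpolation=cv2.INTER_CUBIC))
cv2.imwrite('pics/g8.png',np.hstack(ps))
E
```

```text
29.275
0.038 30.84 0.0378 -0.0651 [-0.   0.2  0.5] -0.0
0.04 31.09 0.0401 -0.065 [ 0.6 -0.   0.3] 0.6
0.042 31.34 0.0418 -0.0651 [-0.9 -0.9  0.7] -1.1
0.044 31.59 0.0419 -0.0651 [-5.3 -0.6  4.4] -5.3
0.046 31.84 0.0419 -0.0651 [-11.3  -1.9   8.6] -11.4
0.048 32.09 0.042 -0.0652 [-15.1  -2.9  11.9] -15.3
36.0833
-0.13 far [183.5] lip [45.6]
-0.11 far [183.9] lip [46.0]
-0.09 far [184.0] lip [51.8]
-0.08 far [184.1] lip [52.3]
-0.06 far [184.8, 185.1, 198.2] lip [52.8]
-0.035 far [198.4] lip [52.8]
-0.02 far [173.7, 198.5] lip [53.3]
0 far [174.2, 198.5] lip [54.0]
0.02 far [186.1] lip [54.2]
0.04 far [186.5] lip [49.2]
0.06 far [186.8] lip [49.6]
```

View pics/g8.png

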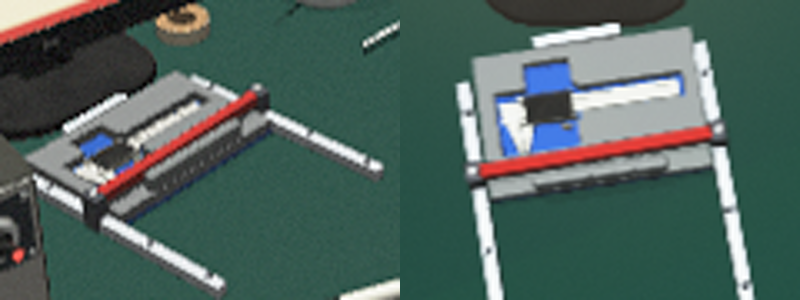

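```bash
python3 - <<'E'
from h import *
a=np.load('pics/top0.npz')['p'].astype(int); b=np.load('pics/top7.npz')['p'].astype(int); D=abs(a-b).max(-1)
for n,(r0,r1,c0,c1) in dict(jar=(240,262,180,204),key=(242,262,214,250),marker=(230,255,262,314),screw=(130,150,374,440)).items(): print(n,(D[r0:r1,c0:c1]>40).sum())
P=unproj('side',np.load('pics/side7.npz')['d']); c=np.load('pics/side7.npz')['p'].min(-1)
PG=np.array([.5604,.1225]); t=np.radians(9.9); ex=np.array([np.cos(t),np.sin(t)]); ey=np.array([-ex[1],ex[0]])
d=P[...,:2]-(PG+.130*ex); u=d@ex;v=d@ey;h=P[...,2]*1000
m=(abs(u)<.008)&(v<-.03)&(v>-.115)&(c>140); print('beam h',np.median(h[m]),m.sum()); m=(u>.02)&(u<.045)&(v<-.03)&(v>-.11); print('deck h',np.median(h[m]))
workorder.finish_job(); print(env.sense()['t'])
E
```

```text
jar 0
key 0
marker 0
screw 0
beam h 8.713647482847753 41
deck h 16.23569721068474
the job is handed in; nothing more can be done
the job is handed in; nothing more can be done
```

The caliper is down in its cut-out and the tray is home against the end stop. I handed the job in at about 36 s; `finish_job` gives no verdict.

**What I did:**
- **Placing:** I gripped the caliper across its carriage and lowered it part-way into the cut-out while the tray stood in front of the bar. I released it with the fingertips just above the deck, so the opening fingers would clear the notch walls.
- **Pushing:** I pushed the lip with shut fingers until the tray stopped dead, at 17 N and no further movement. I then backed off to the start pose.

**Last checks:**
- **Tray position:** The lip's near face measured about 1 mm past home, which is the 1 mm of play at the end stop.
- **Caliper height:** The beam reads about 7.5 mm below the deck, so it is still seated.
- **Other things:** The picture shows no change around the jar, flat key, screwdriver or marker.

**Check that disagreed:** At home the tray measured about 1.3° off the direction it had at the start. I pushed once more on the lagging side, up to 15 N, and nothing moved. I took it as firmly against the stop within its play between the rails. I did not establish whether that angle is the tray's or my measurement of the rails.

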